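# Park the varnish can in its bay

### The arm

A 6-joint arm with a two-finger parallel gripper is mounted at the origin on the work surface. World frame = base frame: x ahead of the robot, y to its left, z up, the work surface at z = 0. Lengths are in m, angles in rad, forces in N, time in s.
With the tool pointing down it reaches from about 0.35 to 0.95 m from the base axis. Payload 17.4 kg.
Tool frame: the origin (TCP) lies at the very end of the fingers, on their centre line; the grasp point (between the pads) lies grasp_offset behind it (grasp_offset is the distance from the TCP to the grasp point, in m); z points along the fingers, y is the line along which they close (so a half turn about z gives the same grasp; the last joint's range is limited). The gripper opens to 93 mm and grips with 3 to 60 N. Pads are 15 mm wide; open, the fingers measure 128 mm over their backs; the gripper's body (75 mm by 188 mm) begins 65 mm behind the grasp point.
Start: joints at [-1.169, 0.116, 1.442, -0, 1.584, -0.038], TCP at [0.287, -0.611, 0.219] pointing down, gripper open.
Joint ranges: [-2.83, 2.83], [-0.83, 2.19], [0.07, 2.5], [-1.14, 4.28], [0.01, 3], [-2.97, 2.97]. Speed limits (rad/s): [1.89, 1.89, 2.22, 3.14, 3.14, 3.14].

### API

Orientations are given as a unit quaternion [w, x, y, z].
In Python, from plant import * gives the robot as it stands. The module is installed in compiled form; this text tells all that it offers.
- The arm moves only by the tool send_rows, never from a script. Its argument "targets" is a list of rows, each a list of 2 entries, a list of its own where there are three numbers: the shift along the tool's x, y, z as a fraction of full scale, then the turn about the tool's z as a fraction of full scale. A call has exactly 10 rows; each row shifts and turns the commanded pose from where the row before left it, along the tool's axes as they then stand; what a row does not reach is not made up. Full scale, the value 1, is 0.25 m for a shift and 6 degrees for a turn. A row lasts 1/12 s, in which the tool goes at most 41.7 mm and 7.16 degrees, less where a joint would pass 70% of its speed; a pose out of reach is approached as far as the arm can. A call with a number of a shift or a turn outside -1 to 1 is refused whole. A call with a gripper value outside its range is refused whole. "gripper" is the opening, from 0 (shut) to 1 (fully open), set as the call begins (left out, the last holds). The fingers move at their own pace and stop on an object; the grip force is fixed at half the most. Time passes only in rows, so rows that do not move let the fingers close, or fill a call up. It gives the time, the measured TCP pose, the force, the opening and the grip force at its end, in the units of the state.
- get_obs(): the state, without advancing time (a new reading comes with each control period).
- grab_frame(name): name is "scene" or "top" or "wrist"; returns the picture (420x560x3 uint8, red, green, blue); there is no depth.
- calibration(name): a dict with "intrinsics" (3x3 intrinsics, pixels), "world_from_camera" (4x4, takes a point from camera to world coordinates). Camera axes: x right, y down, z forward; pixel columns grow to the right and rows downward; lengths in m; the calibration is good to about 2 mm. A picture is of the moment at which its call begins: read the wrist's pose just before it. calibration takes no time and is no camera call; for the wrist camera it gives the pose at the moment of the call.
- close_job(): hands the job in; it is judged then, once.
Trained networks look in the newest picture that a camera, given by its name, has taken for a name from the list of things; names that differ only in an ending like _2 or _b are one class to them, and where a whole thing is asked for, a point or a joint stands for the part that bears it (a point fixed in the world has none). Each returns a list of dicts, best first, with "confidence" (0 to 1); they miss things now and then, are a little off and sometimes report something else, mostly with a low value. They report only what shows in the picture. A call takes as long as a camera call. They do not tell look-alikes from the thing itself.
- boxes_of(camera, thing): "position" ([column, row] in pixels, amid what is visible of it).
The state is a dict: "time_s": time; "qpos": joint angles; "qvel": joint speeds; "joint_efforts": joint torques, N m; "position": TCP position; "ee_rot": TCP orientation; "ft_force": force on the tool from outside, world axes, zero at the start; "moment": the same for the moment, N m; "gripper_width": opening from 0.0 (shut) to 1.0 (fully open); "gripper_force": force on a finger pad.
Only numpy, scipy, OpenCV 4.12 (cv2) and the standard library are available. Lean on these libraries where they do the work, as an engineer would, in place of code of your own. Each camera call takes 0.05 s, during which the arm holds its last target. There are 200 camera calls.

### The job

Slide the tall can with the orange cap across the shelf and into the three-sided wooden bay, fully home against its back wall, by pushing it low, on its bare metal foot only. Keep it standing upright on the shelf all the way, never lifting or tipping it, leave everything else where it is, and draw the hand away once the can is home.

Things in the scene. Friction and masses are not known exactly. Their poses are not given: they have to be found in the camera images.
- can: The can to slide: a slim upright aerosol can with an ORANGE cap, 45 mm in diameter, 177 mm tall, about 0.2 kg, loose. Round body 45 mm across up to 135 mm, then a sloping shoulder and a cap 35 mm across. Origin: centre of its underside, z up. Its bottom 55 mm is bare metal, the foot, which is where it is to be pushed; pushed at a height above about 30 mm it may tip rather than slide.
- can_top: The painted upper part of the orange-capped can (blue with a white band, then shoulder and orange cap), one piece with the foot. Origin: on the can's axis 55 mm above its underside. Not to be touched by the robot.
- bay: The wooden bay, fixed to the shelf: a back wall and two side walls, all 8 mm thick and 24 mm high, no floor and no roof, 64 mm wide inside; the side walls reach 30 mm out from the back wall. Origin: on the shelf, at the middle of the inner face of the back wall. Its x axis points into the bay and through the back wall, so that the can enters along +x; y across the bay.
- bay_home (a point): Where the centre of the can's underside stands when the can is home: 22.5 mm in front of the bay's back wall, midway between the side walls, on the shelf. Axes as the bay's.
- spare_can: The same can with a GREY cap, loose, to be left alone. 45 mm in diameter, 177 mm tall. Origin: centre of its underside.
- pot_red: Loose squat paint pot, red with a white lid, 37 mm in diameter, 33 mm tall. Origin: centre of its underside.
- pot_green: Loose squat paint pot, green with a white lid, 37 mm in diameter, 33 mm tall. Origin: centre of its underside.
- brush_stand: Clear acrylic brush stand, 90 mm square, 80 mm tall, with upright brushes to about 215 mm, loose. Origin: centre of its underside.
- dish: White ceramic mixing dish with six wells, 130 mm in diameter, 15 mm high, loose. Origin: centre of its underside.
- sculpt_tool: Stainless sculpting tool lying on the shelf beside the green cutting mat, 160 mm long along its x axis, 10 mm wide, 8 mm high, loose. Origin: below its middle.
- rack_rim (a point): A point on the rim of the upper disc of the turntable rack, 65 mm from its axis and 88 mm above the shelf (lower disc 230 mm in diameter, upper disc 130 mm, whole rack with its two tiers of pots 125 mm tall, freely turning about a fixed upright axis). The point moves round if the rack is turned.
- rack_foot: Fixed foot of the turntable rack, 120 mm in diameter. Origin: centre of its underside, on the rack's axis.
Mind the look-alikes: they are no part of the job. Of the things that look like the bay, the smaller one is meant.

How it is judged:
By the outcome, as a careful person would: the job done as asked, in the order asked, and still so for the second after the job is handed in, with the robot touching nothing.
It also fails if it takes over 64 s, if anything falls off the work surface, if the arm or the gripper's body presses on something with over 40 N, if the wrist force passes 120 N, or if a joint passes its speed limit or range.

## Working session

There is one attempt and no reset: what is moved stays moved. The work goes in short steps, Python scripts to look and compute and a tool call to move; the robot and the scene stay as the last step left them, time stands still between calls to the robot, and variables do not carry over. Pictures are saved under pics/ and viewed, at most 10 in all, crops included, and the job is handed in when it is done.

Besides the shell and the picture viewer there is one more tool, called after ">>>" as a command line: name --argument value ..., lists and objects as JSON in quotes. send_rows: Moves the arm, as the interface text tells. Its arguments: {"type":"object","properties":{"targets":{"type":"array","items":{"type":"array"}},"gripper":{"type":"number"}},"required":["targets"]}

```bash
mkdir -p pics; cat > h.py <<'E'
from plant import *
import numpy as np, cv2
def ray(cam,uv,z):
    c=calibration(cam);K=np.array(c["intrinsics"]);T=np.array(c["world_from_camera"])
    d=T[:3,:3]@np.linalg.inv(K)@np.array([uv[0],uv[1],1.]);o=T[:3,3]
    return o+d*(z-o[2])/d[2]
def proj(cam,p):
    c=calibration(cam);K=np.array(c["intrinsics"]);T=np.linalg.inv(np.array(c["world_from_camera"]))
    q=K@(T[:3,:3]@np.array(p)+T[:3,3]);return q[:2]/q[2]
def snap(cam,name,crop=None,s=1):
    f=grab_frame(cam)
    if crop: f=f[crop[1]:crop[3],crop[0]:crop[2]]
    if s!=1: f=cv2.resize(f,None,fx=s,fy=s,interpolation=cv2.INTER_CUBIC)
    cv2.imwrite("pics/"+name+".png",f[...,::-1])
E
python3 - <<'E'
from h import *
snap("top","top0",s=1.4);snap("scene","scene0",s=1.4)
for c in("top","scene"):
    print(c,np.round(calibration(c)["world_from_camera"],3).tolist(),calibration(c)["intrinsics"])
    for t in("can","bay","spare_can","rack_foot","brush_stand","pot_red","pot_green","dish","sculpt_tool"):
        print(t,[(np.round(b["position"]).tolist(),round(b["confidence"],2)) for b in boxes_of(c,t)][:4])
o=get_obs();print(o["time_s"],o["position"],o["ee_rot"],o["gripper_width"])
E
```

```text
top [[0.011, -0.99, 0.143, 0.394], [-1.0, -0.013, -0.014, 0.013], [0.016, -0.143, -0.99, 1.251], [0.0, 0.0, 0.0, 1.0]] [[479.69219028   0.         278.43365085]
 [  0.         479.69219028 210.10932404]
 [  0.           0.           1.        ]]
can [([273.0, 229.0], 0.86)]
bay [([317.0, 263.0], 0.86), ([264.0, 154.0], 0.75), ([183.0, 272.0], 0.33)]
spare_can [([188.0, 178.0], 0.78)]
rack_foot [([100.0, 217.0], 0.79), ([268.0, 154.0], 0.73)]
brush_stand [([452.0, 180.0], 0.8)]
pot_red [([357.0, 179.0], 0.68), ([273.0, 228.0], 0.5)]
pot_green [([328.0, 156.0], 0.53)]
dish [([417.0, 262.0], 0.63), ([102.0, 214.0], 0.5)]
sculpt_tool [([184.0, 270.0], 0.67)]
scene [[0.861, 0.373, -0.346, 0.975], [0.508, -0.613, 0.605, -0.717], [0.014, -0.697, -0.717, 0.937], [0.0, 0.0, 0.0, 1.0]] [[384.3351139    0.         284.19761416]
 [  0.         384.3351139  211.2405806 ]
 [  0.           0.           1.        ]]
can [([273.0, 200.0], 0.64), ([330.0, 245.0], 0.53)]
bay [([341.0, 148.0], 0.68), ([234.0, 230.0], 0.59), ([329.0, 245.0], 0.55)]
spare_can [([332.0, 241.0], 0.54)]
rack_foot [([341.0, 148.0], 0.87), ([225.0, 342.0], 0.55), ([182.0, 296.0], 0.37)]
brush_stand [([225.0, 343.0], 0.61)]
pot_red [([229.0, 344.0], 0.58), ([276.0, 286.0], 0.51)]
pot_green [([306.0, 277.0], 0.57)]
dish [([183.0, 294.0], 0.94)]
sculpt_tool []
1.0 [ 0.28738114 -0.61078308  0.21870136] [3.81025750e-05 9.75921850e-01 2.18120473e-01 1.28418381e-05] 1.0040768237310784
```

View pics/top0.png

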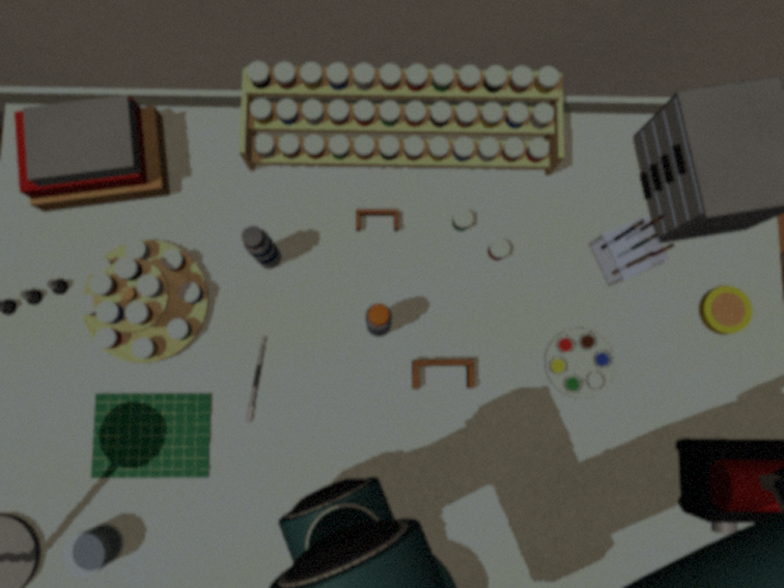

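View pics/scene0.png

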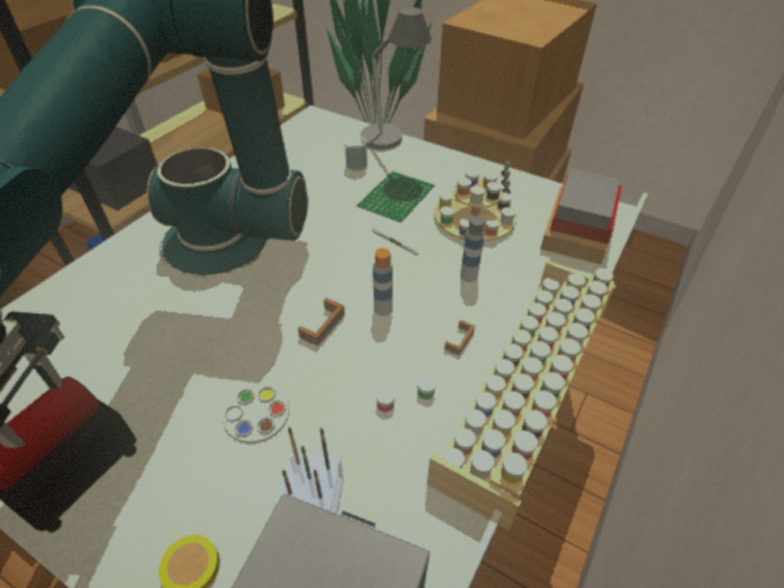

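Top picture: candidates for the can are the orange cap at (270,226) in original pixels and the grey cap at (182,167), which is the spare. For the bay they are the small one at (271,154), about 80 mm wide outside, and the larger one at (318,265), about 120 mm. I choose the orange-capped can and the small bay, and check both in a close crop.

```bash
python3 - <<'E'
from h import *
snap("top","crop1",(225,135,345,255),5)
np.save("topf.npy",grab_frame("top"))
for n,p,z in(("cap",(270,225),.177),("bayUL",(255,151),.024),("bayUR",(287,151),.024)):print(n,ray("top",p,z))
E
```

```text
cap [0.51429205 0.01639828 0.177     ]
bayUL [0.7266434  0.05900031 0.024     ]
bayUR [ 0.72795233 -0.02515115  0.024     ]
```

View pics/crop1.png

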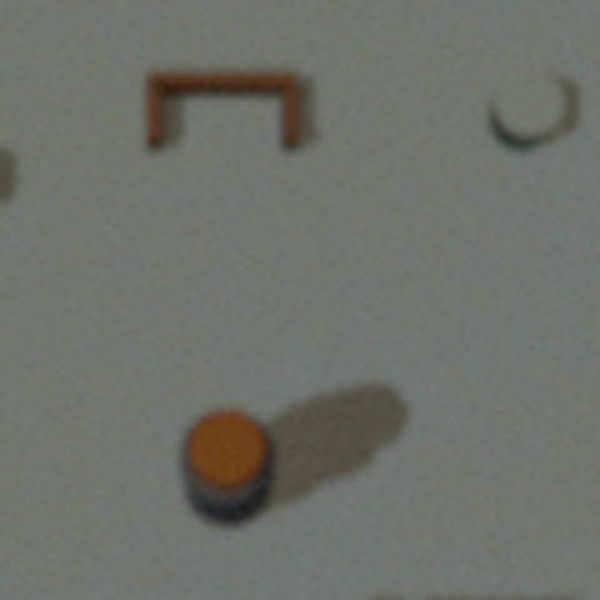

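The crop confirms it: orange cap centre is at crop (228,448), and the small bay opens toward the can, with outer corners at (148,72) and (298,72). Next I need the hand's shape, because its body could overhang into the tall can.

```bash
python3 - <<'E'
from h import *
import glob
f=np.load("topf.npy");hsv=cv2.cvtColor(f,cv2.COLOR_RGB2HSV)
m=((hsv[...,0]<20)&(hsv[...,1]>110)).astype(np.uint8)
n,l,s,c=cv2.connectedComponentsWithStats(m)
for i in range(1,n):
    if s[i,4]>40 and 225<c[i][0]<345 and 130<c[i][1]<290:
        p=np.argwhere(l==i)[:,::-1].astype(np.float32)
        z=.177 if c[i][1]>200 and c[i][1]<240 else .024
        print(c[i],s[i],ray("top",c[i],z))
        if z<.1:
            W=np.array([ray("top",q,.024)[:2] for q in p]);print(cv2.minAreaRect((W*1000).astype(np.float32)),W.min(0),W.max(0))
o=get_obs();print(proj("scene",o["position"]),{k:v for k,v in globals().items() if "grasp" in k})
a=grab_frame("scene");b=grab_frame("wrist")
u,v=proj("scene",o["position"]).astype(int)
print(u,v)
x0=max(u-90,0);y0=max(v-140,0)
ca=cv2.resize(a[y0:y0+200,x0:x0+190],(380,400),interpolation=cv2.INTER_CUBIC)
cb=cv2.resize(b,(420,315));cb=np.vstack([cb,np.zeros((85,420,3),np.uint8)])
cv2.imwrite("pics/hand.png",np.hstack([ca,cb])[...,::-1])
print(np.round(calibration("wrist")["world_from_camera"],3).tolist())
for p in("top",):print(p,proj(p,o["position"]))
E
```

```text
[269.17293233 153.27067669] [255 150  30  14 133] [0.72108464 0.02166576 0.024     ]
((712.52001953125, 20.628202438354492), (35.03632354736328, 76.21684265136719), 1.0439069271087646) [ 0.69435808 -0.01746163] [0.73045488 0.05900031]
[270.23036649 224.78534031] [263 218  16  15 191] [0.51478488 0.01588642 0.177     ]
[316.43571429 262.95357143] [295 257  44  20 280] [ 0.4358169  -0.10270463  0.024     ]
((426.92730712890625, -102.92684936523438), (47.999725341796875, 109.84564971923828), 0.686353325843811) [ 0.40230299 -0.15774074] [ 0.451556   -0.04800951]
[ 26.51920547 295.36162421] {'grasp_offset': 0.0188}
26 295
[[0.426, -0.878, -0.22, 0.348], [-0.905, -0.413, -0.104, -0.583], [0.001, 0.244, -0.97, 0.385], [0.0, 0.0, 0.0, 1.0]]
top [564.88878956 333.2364794 ]
```

View pics/hand.png

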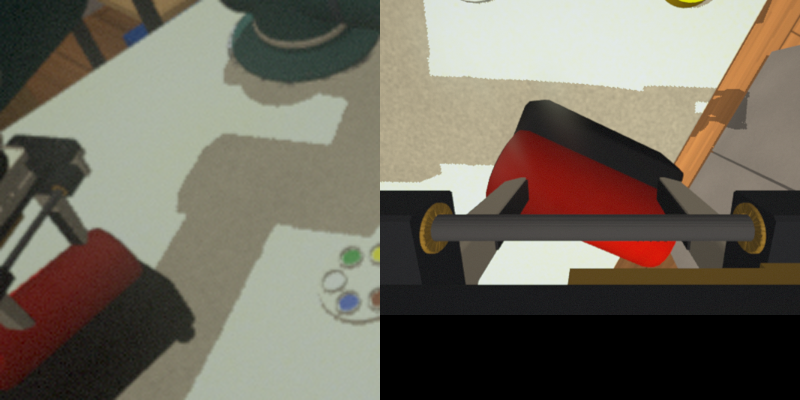

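The hand's body overhangs the can when the tool is vertical: it starts 84 mm above the tip and sits 30 mm ahead of the finger. The hand therefore has to be tilted so the fingers reach forward. Moves only turn about tool z, so I'll test whether stretching past the reach limit tilts the tool. First I rise and turn so the narrow side faces outward.

>>> send_rows --targets '[[[0,0,-0.1],-1],[[0,0,-0.1],-1],[[0,0,-0.1],-1],[[0,0,-0.1],-1],[[0,0,-0.1],-1],[[0,0,-0.1],-1],[[0,0,-0.1],-1],[[0,0,-0.1],-1],[[0,0,-0.1],-1],[[0,0,0],-1]]' --gripper 0

```text
time_s: 2.03
position: [0.2873, -0.6107, 0.4492]
ee_rot: [0.003, 0.734, 0.679, -0.001]
ft_force: [0.4, 0.3, 0.0]
gripper_width: 0.334
gripper_force: 0.0
```

>>> send_rows --targets '[[[0,0,0],-1],[[0,0,0],-1],[[0,0,0],-1],[[0,0,0],-1],[[0,0,0],-1],[[-0.16,0,0],0],[[-0.16,0,0],0],[[-0.16,0,0],0],[[-0.16,0,0],0],[[-0.16,0,0],0]]'

```text
time_s: 2.87
position: [0.3618, -0.769, 0.444]
ee_rot: [-0.001, 0.536, 0.844, 0.0]
ft_force: [-0.2, -0.4, 0.6]
gripper_width: 0.005
gripper_force: 0.0
```

>>> send_rows --targets '[[[-0.16,0,0],0],[[-0.16,0,0],0],[[-0.16,0,0],0],[[-0.16,0,0],0],[[-0.16,0,0],0],[[-0.16,0,0],0],[[-0.16,0,0],0],[[-0.16,0,0],0],[[-0.16,0,0],0],[[-0.16,0,0],0]]'

```text
time_s: 3.7
position: [0.4279, -0.9098, 0.3474]
ee_rot: [0.073, 0.534, 0.841, -0.046]
ft_force: [-0.4, 0.1, 0.0]
gripper_width: 0.006
gripper_force: 0.0
```

```bash
cat >> h.py <<'E'
from scipy.spatial.transform import Rotation as R
def st():
    o=get_obs();q=o["ee_rot"];M=R.from_quat([q[1],q[2],q[3],q[0]]).as_matrix()
    print("t",round(o["time_s"],2),"p",np.round(o["position"],4),"q",np.round(o["qpos"],3),"F",np.round(o["ft_force"],1),"w",round(o["gripper_width"],2))
    print("axes x,y,z:",np.round(M.T,3).tolist());return o,M
E
python3 -c "
from h import *
st()"
```

```text
t 3.7 p [ 0.4279 -0.9098  0.3474] q [-1.158  0.964  0.074  0.005  1.932 -1.596] F [-0.4  0.1  0. ] w 0.01
axes x,y,z: [[-0.419, 0.891, -0.172], [0.905, 0.426, -0.0], [0.073, -0.156, -0.985]]
```

Stretching past the limit does tilt the tool, 10° in the sense I want. I'll continue, adding lift.

>>> send_rows --targets '[[[-0.14,0,-0.04],0],[[-0.14,0,-0.04],0],[[-0.14,0,-0.04],0],[[-0.14,0,-0.04],0],[[-0.14,0,-0.04],0],[[-0.14,0,-0.04],0],[[-0.14,0,-0.04],0],[[-0.14,0,-0.04],0],[[-0.14,0,-0.04],0],[[-0.14,0,-0.04],0]]'

```text
time_s: 4.53
position: [0.4494, -0.9553, 0.3978]
ee_rot: [0.17, 0.525, 0.827, -0.108]
ft_force: [-0.0, 0.0, -0.2]
gripper_width: 0.004
gripper_force: 0.0
```

```bash
python3 -c "
from h import *
st()"
```

```text
t 4.53 p [ 0.4494 -0.9553  0.3978] q [-1.158  0.932  0.073  0.011  1.731 -1.594] F [-0.   0.  -0.2] w 0.0
axes x,y,z: [[-0.391, 0.832, -0.394], [0.905, 0.426, -0.0], [0.168, -0.357, -0.919]]
```

Tilt accumulates: it is 23° now, toward azimuth −65°. I need it toward +x, so I'll carry the hand high to azimuth about +40° and stretch there, so that the two tilts add up to +x.

```bash
cat >> h.py <<'E'
def move(t,rows):
    o,M=st();d=np.array(t)-o["position"];print("rows",rows,"frac/row",np.round(M.T@d/rows/.25,3),"mm/row",np.linalg.norm(d)/rows*1000)
E
python3 -c "
from h import *
move((.55,.46,.46),40)"
```

```text
t 4.53 p [ 0.4494 -0.9553  0.3978] q [-1.158  0.932  0.073  0.011  1.731 -1.594] F [-0.   0.  -0.2] w 0.0
axes x,y,z: [[-0.391, 0.832, -0.394], [0.905, 0.426, -0.0], [0.168, -0.357, -0.919]]
rows 40 frac/row [ 0.111  0.069 -0.055] mm/row 35.50709531192449
```

>>> send_rows --targets '[[[0.11,0.07,-0.055],0],[[0.11,0.07,-0.055],0],[[0.11,0.07,-0.055],0],[[0.11,0.07,-0.055],0],[[0.11,0.07,-0.055],0],[[0.11,0.07,-0.055],0],[[0.11,0.07,-0.055],0],[[0.11,0.07,-0.055],0],[[0.11,0.07,-0.055],0],[[0.11,0.07,-0.055],0]]'

```text
time_s: 5.37
position: [0.4754, -0.6494, 0.4173]
ee_rot: [0.17, 0.525, 0.827, -0.108]
ft_force: [1.6, -0.4, 0.5]
gripper_width: 0.006
gripper_force: 0.0
```

>>> send_rows --targets '[[[0.11,0.07,-0.055],0],[[0.11,0.07,-0.055],0],[[0.11,0.07,-0.055],0],[[0.11,0.07,-0.055],0],[[0.11,0.07,-0.055],0],[[0.11,0.07,-0.055],0],[[0.11,0.07,-0.055],0],[[0.11,0.07,-0.055],0],[[0.11,0.07,-0.055],0],[[0.11,0.07,-0.055],0]]'

```text
time_s: 6.2
position: [0.5031, -0.2974, 0.4361]
ee_rot: [0.17, 0.525, 0.827, -0.107]
ft_force: [-0.4, -0.2, -0.4]
gripper_width: 0.006
gripper_force: 0.0
```

>>> send_rows --targets '[[[0.11,0.07,-0.055],0],[[0.11,0.07,-0.055],0],[[0.11,0.07,-0.055],0],[[0.11,0.07,-0.055],0],[[0.11,0.07,-0.055],0],[[0.11,0.07,-0.055],0],[[0.11,0.07,-0.055],0],[[0.11,0.07,-0.055],0],[[0.11,0.07,-0.055],0],[[0.11,0.07,-0.055],0]]'

```text
time_s: 7.03
position: [0.5309, 0.0549, 0.4547]
ee_rot: [0.17, 0.525, 0.827, -0.106]
ft_force: [0.9, -0.1, 1.0]
gripper_width: 0.007
gripper_force: 0.0
```

```bash
python3 -c "
from h import *
move((.85,.72,.46),20)"
```

```text
t 7.03 p [0.5309 0.0549 0.4547] q [ 0.275 -0.225  1.428 -0.413  1.843 -0.296] F [ 0.9 -0.1  1. ] w 0.01
axes x,y,z: [[-0.391, 0.833, -0.393], [0.905, 0.426, 0.003], [0.169, -0.354, -0.92]]
rows 20 frac/row [ 0.085  0.114 -0.037] mm/row 36.883538718688676
```

>>> send_rows --targets '[[[0.085,0.114,-0.037],0],[[0.085,0.114,-0.037],0],[[0.085,0.114,-0.037],0],[[0.085,0.114,-0.037],0],[[0.085,0.114,-0.037],0],[[0.085,0.114,-0.037],0],[[0.085,0.114,-0.037],0],[[0.085,0.114,-0.037],0],[[0.085,0.114,-0.037],0],[[0.085,0.114,-0.037],0]]'

```text
time_s: 7.87
position: [0.6909, 0.3857, 0.4562]
ee_rot: [0.169, 0.525, 0.827, -0.106]
ft_force: [-0.3, -0.2, 1.1]
gripper_width: 0.005
gripper_force: 0.0
```

```bash
python3 -c "
from h import *
o,M=st();p=o['position'];print(np.round(M.T@np.array([.77,.64,.15])*.16,3))"
```

```text
t 7.87 p [0.6909 0.3857 0.4562] q [ 0.625  0.476  0.659 -0.447  2.04  -0.013] F [-0.3 -0.2  1.1] w 0.0
axes x,y,z: [[-0.391, 0.833, -0.392], [0.905, 0.426, 0.002], [0.169, -0.354, -0.92]]
[ 0.028  0.155 -0.038]
```

>>> send_rows --targets '[[[0.03,0.15,-0.04],0],[[0.03,0.15,-0.04],0],[[0.03,0.15,-0.04],0],[[0.03,0.15,-0.04],0],[[0.03,0.15,-0.04],0],[[0.03,0.15,-0.04],0],[[0.03,0.15,-0.04],0],[[0.03,0.15,-0.04],0],[[0.03,0.15,-0.04],0],[[0.03,0.15,-0.04],0]]'

```text
time_s: 8.7
position: [0.8031, 0.4985, 0.4183]
ee_rot: [0.207, 0.512, 0.832, -0.052]
ft_force: [-0.4, -0.6, -0.1]
gripper_width: 0.006
gripper_force: 0.0
```

```bash
python3 -c "
from h import *
o,M=st();p=o['position'];print(np.round(M.T@np.array([.77,.64,.25])*.16,3))"
```

```text
t 8.7 p [0.8031 0.4985 0.4183] q [ 0.662  0.913  0.073 -0.488  2.052 -0.059] F [-0.4 -0.6 -0.1] w 0.01
axes x,y,z: [[-0.391, 0.83, -0.399], [0.873, 0.471, 0.125], [0.291, -0.299, -0.909]]
[ 0.021  0.161 -0.031]
```

```bash
python3 -c "
from h import *
o,M=st();p=o['position'];print(np.round(M.T@np.array([.25,.85,.35])*.16,3))"
```

```text
t 8.7 p [0.8031 0.4985 0.4183] q [ 0.662  0.913  0.073 -0.488  2.052 -0.059] F [-0.4 -0.6 -0.1] w 0.01
axes x,y,z: [[-0.391, 0.83, -0.399], [0.873, 0.471, 0.125], [0.291, -0.299, -0.909]]
[ 0.075  0.106 -0.08 ]
```

>>> send_rows --targets '[[[0.075,0.105,-0.08],0],[[0.075,0.105,-0.08],0],[[0.075,0.105,-0.08],0],[[0.075,0.105,-0.08],0],[[0.075,0.105,-0.08],0],[[0.075,0.105,-0.08],0],[[0.075,0.105,-0.08],0],[[0.075,0.105,-0.08],0],[[0.075,0.105,-0.08],0],[[0.075,0.105,-0.08],0]]'

```text
time_s: 9.53
position: [0.7138, 0.6656, 0.4344]
ee_rot: [0.251, 0.488, 0.835, 0.036]
ft_force: [0.7, 0.3, 0.5]
gripper_width: 0.004
gripper_force: 0.0
```

```bash
python3 -c "
from h import *
o,M=st();p=o['position'];print(np.round(M.T@np.array([.25,.85,.35])*.16,3))"
```

```text
t 9.53 p [0.7138 0.6656 0.4344] q [ 0.869  0.908  0.073 -0.522  1.937  0.11 ] F [0.7 0.3 0.5] w 0.0
axes x,y,z: [[-0.398, 0.834, -0.383], [0.797, 0.521, 0.305], [0.454, -0.184, -0.872]]
[ 0.076  0.12  -0.056]
```

>>> send_rows --targets '[[[0.08,0.11,-0.06],0],[[0.08,0.11,-0.06],0],[[0.08,0.11,-0.06],0],[[0.08,0.11,-0.06],0],[[0.08,0.11,-0.06],0],[[0.08,0.11,-0.06],0],[[0.08,0.11,-0.06],0],[[0.08,0.11,-0.06],0],[[0.08,0.11,-0.06],0],[[0.08,0.11,-0.06],0]]'

```text
time_s: 10.37
position: [0.6308, 0.7983, 0.4496]
ee_rot: [0.28, 0.458, 0.833, 0.135]
ft_force: [-0.0, 0.1, -0.2]
gripper_width: 0.006
gripper_force: 0.0
```

```bash
python3 -c "
from h import *
o,M=st()
a=np.degrees(np.arctan2(M[1,0],M[0,0]));print(a)
# turn about z needed so that tool y is horizontal (camera to the back, x down/back)
best=min(range(-180,181),key=lambda t:(M@R.from_euler('z',t,degrees=True).as_matrix())[0,0]);print('turn for x backmost',best)
print(np.round((M@R.from_euler('z',best,degrees=True).as_matrix()).T,3).tolist())"
```

```text
t 10.37 p [0.6308 0.7983 0.4496] q [ 1.033  0.912  0.073 -0.565  1.789  0.238] F [-0.   0.1 -0.2] w 0.01
axes x,y,z: [[-0.423, 0.839, -0.342], [0.688, 0.544, 0.481], [0.59, -0.032, -0.807]]
116.78905191178775
turn for x backmost -58
[[-0.808, -0.017, -0.589], [0.005, 0.999, -0.035], [0.59, -0.032, -0.807]]
```

The tilt is 36° toward +x. A turn of −58° sets the closing axis along world y.

>>> send_rows --targets '[[[0,0,-0.05],-0.97],[[0,0,-0.05],-0.97],[[0,0,-0.05],-0.97],[[0,0,0],-0.97],[[0,0,0],-0.97],[[0,0,0],-0.97],[[0,0,0],-0.97],[[0,0,0],-0.97],[[0,0,0],-0.97],[[0,0,0],-0.97]]' --gripper 0.32

```text
time_s: 11.2
position: [0.6066, 0.7941, 0.4767]
ee_rot: [0.311, -0.007, 0.95, -0.017]
ft_force: [0.2, -0.2, -0.2]
gripper_width: 0.323
gripper_force: 0.0
```

```bash
python3 -c "
from h import *
move((.45,.018,.30),20)"
```

```text
t 11.2 p [0.6066 0.7941 0.4767] q [ 1.053  0.883  0.073 -0.577  1.818 -0.784] F [ 0.2 -0.2 -0.2] w 0.32
axes x,y,z: [[-0.806, -0.025, -0.591], [-0.003, 0.999, -0.038], [0.592, -0.029, -0.805]]
rows 20 frac/row [ 0.05  -0.154  0.014] mm/row 40.558775353949635
```

>>> send_rows --targets '[[[0.05,-0.154,0.014],0],[[0.05,-0.154,0.014],0],[[0.05,-0.154,0.014],0],[[0.05,-0.154,0.014],0],[[0.05,-0.154,0.014],0],[[0.05,-0.154,0.014],0],[[0.05,-0.154,0.014],0],[[0.05,-0.154,0.014],0],[[0.05,-0.154,0.014],0],[[0.05,-0.154,0.014],0]]'

```text
time_s: 12.03
position: [0.5507, 0.5047, 0.4175]
ee_rot: [0.313, -0.005, 0.95, -0.017]
ft_force: [1.4, 0.2, -0.1]
gripper_width: 0.324
gripper_force: 0.0
```

>>> send_rows --targets '[[[0.05,-0.154,0.014],0],[[0.05,-0.154,0.014],0],[[0.05,-0.154,0.014],0],[[0.05,-0.154,0.014],0],[[0.05,-0.154,0.014],0],[[0.05,-0.154,0.014],0],[[0.05,-0.154,0.014],0],[[0.05,-0.154,0.014],0],[[0.05,-0.154,0.014],0],[[0.05,-0.154,0.014],0]]'

```text
time_s: 12.87
position: [0.4704, 0.117, 0.3301]
ee_rot: [0.314, -0.006, 0.949, -0.018]
ft_force: [0.1, 0.5, -0.3]
gripper_width: 0.321
gripper_force: 0.0
```

```bash
python3 -c "
from h import *
move((.45,.018,.05),10)"
```

```text
t 12.87 p [0.4704 0.117  0.3301] q [ 0.329 -0.721  2.017 -0.235  1.25  -1.248] F [ 0.1  0.5 -0.3] w 0.32
axes x,y,z: [[-0.803, -0.022, -0.595], [0.0, 0.999, -0.037], [0.596, -0.03, -0.803]]
rows 10 frac/row [ 0.074 -0.035  0.086] mm/row 29.77877821990711
```

```bash
python3 -c "
from h import *
move((.458,.018,.06),10)"
```

```text
t 12.87 p [0.4704 0.117  0.3301] q [ 0.329 -0.721  2.017 -0.235  1.25  -1.248] F [ 0.1  0.5 -0.3] w 0.32
axes x,y,z: [[-0.803, -0.022, -0.595], [0.0, 0.999, -0.037], [0.596, -0.03, -0.803]]
rows 10 frac/row [ 0.069 -0.036  0.085] mm/row 28.794552626249008
```

>>> send_rows --targets '[[[0.074,-0.037,0.06],0],[[0.074,-0.037,0.06],0],[[0.074,-0.037,0.06],0],[[0.074,-0.037,0.06],0],[[0.074,-0.037,0.06],0],[[0.074,-0.037,0.06],0],[[0.0,-0.037,0.0],0],[[0,-0.037,0],0],[[0,-0.037,0],0],[[0,-0.037,0],0]]'

```text
time_s: 13.7
position: [0.4606, 0.0267, 0.1959]
ee_rot: [0.305, -0.004, 0.952, -0.021]
ft_force: [0.4, 0.4, 0.3]
gripper_width: 0.322
gripper_force: 0.0
```

```bash
python3 -c "
from h import *
move((.458,.018,.06),10)"
```

```text
t 13.7 p [0.4606 0.0267 0.1959] q [ 0.043 -0.83   2.28  -0.071  1.074 -1.523] F [0.4 0.4 0.3] w 0.32
axes x,y,z: [[-0.814, -0.021, -0.581], [0.004, 0.999, -0.042], [0.581, -0.037, -0.813]]
rows 10 frac/row [ 0.032 -0.001  0.044] mm/row 13.623934476316952
```

>>> send_rows --targets '[[[0.032,-0.002,0.044],0],[[0.032,-0.002,0.044],0],[[0.032,-0.002,0.044],0],[[0.032,-0.002,0.044],0],[[0.032,-0.002,0.044],0],[[0.032,-0.002,0.044],0],[[0.032,-0.002,0.044],0],[[0,0,0],0],[[0,0,0],0],[[0,0,0],0]]'

```text
time_s: 14.53
position: [0.4596, 0.0196, 0.1009]
ee_rot: [0.305, -0.004, 0.952, -0.021]
ft_force: [0.4, -0.0, 0.5]
gripper_width: 0.324
gripper_force: 0.0
```

```bash
python3 -c "
from h import *
move((.458,.018,.04),10)"
```

```text
t 14.53 p [0.4596 0.0196 0.1009] q [ 0.018 -0.805  2.421 -0.06   0.908 -1.539] F [ 0.4 -0.   0.5] w 0.32
axes x,y,z: [[-0.814, -0.021, -0.58], [0.004, 0.999, -0.042], [0.58, -0.037, -0.814]]
rows 10 frac/row [0.015 0.    0.019] mm/row 6.092946883815046
```

>>> send_rows --targets '[[[0.022,0,0.03],0],[[0.022,0,0.03],0],[[0.022,0,0.03],0],[[0.022,0,0.03],0],[[0.022,0,0.03],0],[[0.022,0,0.03],0],[[0.022,0,0.03],0],[[0,0,0],0],[[0,0,0],0],[[0,0,0],0]]'

```text
time_s: 15.37
position: [0.4597, 0.0168, 0.0359]
ee_rot: [0.304, -0.004, 0.953, -0.021]
ft_force: [-0.0, 0.1, -0.2]
gripper_width: 0.32
gripper_force: 0.0
```

```bash
python3 - <<'E'
from h import *
move((.458,.017,.013),10)
a=grab_frame("scene")[140:290,180:380];b=grab_frame("top")[130:290,190:350]
cv2.imwrite("pics/pre.png",np.hstack([cv2.resize(a,(400,300),interpolation=3),cv2.resize(b,(300,300),interpolation=3)])[...,::-1])
E
```

```text
t 15.37 p [0.4597 0.0168 0.0359] q [ 0.009 -0.738  2.496 -0.061  0.767 -1.54 ] F [-0.   0.1 -0.2] w 0.32
axes x,y,z: [[-0.816, -0.021, -0.578], [0.005, 0.999, -0.042], [0.579, -0.037, -0.815]]
rows 10 frac/row [0.006 0.    0.007] mm/row 2.2963775344744213
```

View pics/pre.png

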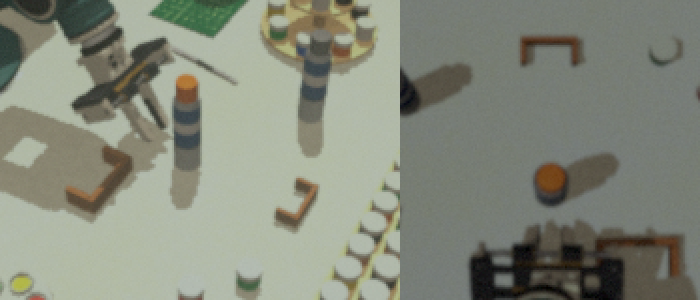

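Picture: the hand is behind the orange can and tilted well clear of it, with the open tips at (155,135) just short of the foot. I'll lower to push height.

>>> send_rows --targets '[[[0.004,0.001,0.02],0],[[0.004,0.001,0.02],0],[[0.004,0.001,0.02],0],[[0.004,0.001,0.02],0],[[0.004,0.001,0.018],0],[[0,0,0],0],[[0,0,0],0],[[0,0,0],0],[[0,0,0],0],[[0,0,0],0]]'

```text
time_s: 16.3
position: [0.4699, 0.017, 0.0133]
ee_rot: [0.304, -0.004, 0.952, -0.021]
ft_force: [0.3, 0.2, 0.6]
gripper_width: 0.323
gripper_force: 0.0
```

```bash
python3 - <<'E'
from h import *
move((.505,.0175,.013),10)
E
```

```text
t 16.3 p [0.4699 0.017  0.0133] q [ 0.009 -0.661  2.497 -0.067  0.689 -1.532] F [0.3 0.2 0.6] w 0.32
axes x,y,z: [[-0.815, -0.021, -0.579], [0.005, 0.999, -0.042], [0.579, -0.037, -0.814]]
rows 10 frac/row [-0.011  0.     0.008] mm/row 3.506910963888668
```

>>> send_rows --targets '[[[-0.0115,0,0.0082],0],[[-0.0115,0,0.0082],0],[[-0.0115,0,0.0082],0],[[-0.0115,0,0.0082],0],[[-0.0115,0,0.0082],0],[[-0.0115,0,0.0082],0],[[-0.0115,0,0.0082],0],[[-0.0115,0,0.0082],0],[[-0.0115,0,0.0082],0],[[-0.0115,0,0.0082],0]]'

```text
time_s: 17.13
position: [0.5055, 0.0168, 0.0129]
ee_rot: [0.304, -0.004, 0.953, -0.021]
ft_force: [-0.7, -0.1, -0.3]
gripper_width: 0.321
gripper_force: 0.6
```

```bash
cat >> h.py <<'E'
def can():
    hsv=cv2.cvtColor(grab_frame("top"),cv2.COLOR_RGB2HSV)
    m=((hsv[...,0]<20)&(hsv[...,1]>110)).astype(np.uint8)
    n,l,s,c=cv2.connectedComponentsWithStats(m)
    for i in range(1,n):
        if 120<s[i,4]<260 and s[i,2]<22 and s[i,3]>12 and 240<c[i][0]<300: print("can",c[i],s[i,2:],np.round(ray("top",c[i],.177),4))
E
python3 - <<'E'
from h import *
can();move((.60,.0195,.013),20)
E
```

```text
can [270.60846561 219.4973545 ] [ 16  16 189] [0.5268 0.0152 0.177 ]
t 17.18 p [0.5059 0.0168 0.0131] q [ 0.008 -0.525  2.422 -0.071  0.628 -1.528] F [1.1 0.1 0.3] w 0.32
axes x,y,z: [[-0.815, -0.021, -0.579], [0.005, 0.999, -0.042], [0.579, -0.037, -0.815]]
rows 20 frac/row [-0.015  0.001  0.011] mm/row 4.704995549522909
```

>>> send_rows --targets '[[[-0.0154,0.0008,0.011],0],[[-0.0154,0.0008,0.011],0],[[-0.0154,0.0008,0.011],0],[[-0.0154,0.0008,0.011],0],[[-0.0154,0.0008,0.011],0],[[-0.0154,0.0008,0.011],0],[[-0.0154,0.0008,0.011],0],[[-0.0154,0.0008,0.011],0],[[-0.0154,0.0008,0.011],0],[[-0.0154,0.0008,0.011],0]]'

```text
time_s: 18.02
position: [0.553, 0.0186, 0.0128]
ee_rot: [0.304, -0.004, 0.953, -0.021]
ft_force: [-1.4, -0.6, 0.8]
gripper_width: 0.322
gripper_force: 0.8
```

>>> send_rows --targets '[[[-0.0154,0.0008,0.011],0],[[-0.0154,0.0008,0.011],0],[[-0.0154,0.0008,0.011],0],[[-0.0154,0.0008,0.011],0],[[-0.0154,0.0008,0.011],0],[[-0.0154,0.0008,0.011],0],[[-0.0154,0.0008,0.011],0],[[-0.0154,0.0008,0.011],0],[[-0.0154,0.0008,0.011],0],[[-0.0154,0.0008,0.011],0]]'

```text
time_s: 18.85
position: [0.6004, 0.0204, 0.0126]
ee_rot: [0.304, -0.004, 0.953, -0.021]
ft_force: [-2.2, -0.4, 0.8]
gripper_width: 0.319
gripper_force: 1.1
```

```bash
python3 - <<'E'
from h import *
can();move((.65,.0212,.013),10)
E
```

```text
can [269.62962963 178.75132275] [ 16  16 189] [0.6205 0.0187 0.177 ]
t 18.9 p [0.6009 0.0204 0.0128] q [ 0.014 -0.237  2.225 -0.089  0.538 -1.503] F [-0.5 -0.2 -0.2] w 0.32
axes x,y,z: [[-0.815, -0.021, -0.579], [0.005, 0.999, -0.042], [0.579, -0.037, -0.814]]
rows 10 frac/row [-0.016  0.     0.011] mm/row 4.905945625062144
```

>>> send_rows --targets '[[[-0.0154,0.0008,0.011],0],[[-0.0154,0.0008,0.011],0],[[-0.0154,0.0008,0.011],0],[[-0.0154,0.0008,0.011],0],[[-0.0154,0.0008,0.011],0],[[-0.0154,0.0008,0.011],0],[[-0.0154,0.0008,0.011],0],[[-0.0154,0.0008,0.011],0],[[-0.0154,0.0008,0.011],0],[[-0.0154,0.0008,0.011],0]]'

```text
time_s: 19.73
position: [0.6477, 0.0222, 0.0124]
ee_rot: [0.304, -0.004, 0.953, -0.021]
ft_force: [-2.3, -0.1, 2.0]
gripper_width: 0.326
gripper_force: 1.5
```

```bash
python3 - <<'E'
from h import *
can();st()
a=grab_frame("scene")[140:290,220:420];b=grab_frame("top")[110:230,210:330]
cv2.imwrite("pics/near.png",np.hstack([cv2.resize(a,(400,300),interpolation=3),cv2.resize(b,(400,400),interpolation=3)[50:350]])[...,::-1])
E
```

```text
t 19.78 p [0.6483 0.0222 0.0126] q [ 0.017 -0.119  2.125 -0.094  0.52  -1.496] F [-1.8  0.2  0.8] w 0.32
axes x,y,z: [[-0.815, -0.021, -0.579], [0.005, 0.999, -0.042], [0.579, -0.037, -0.814]]
```

View pics/near.png

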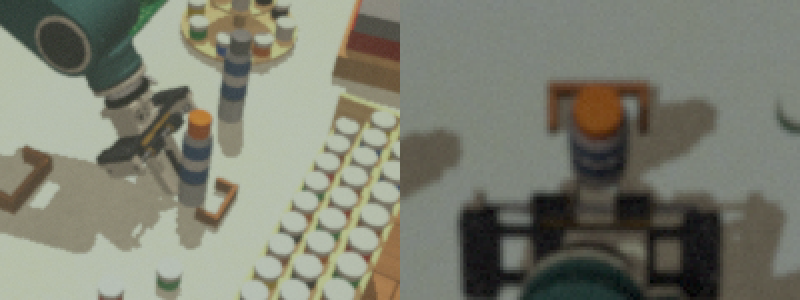

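Picture: the can is standing upright at the mouth of the small bay, centred, with its cap at (598,105) between the side walls. Now I push the last part, slower.

>>> send_rows --targets '[[[-0.01,0.0003,0.007],0],[[-0.01,0.0003,0.007],0],[[-0.01,0.0003,0.007],0],[[-0.01,0.0003,0.007],0],[[-0.01,0.0003,0.007],0],[[-0.01,0.0003,0.007],0],[[-0.01,0.0003,0.007],0],[[-0.01,0.0003,0.007],0],[[-0.01,0.0003,0.007],0],[[0,0,0],0]]'

```text
time_s: 20.72
position: [0.6752, 0.0227, 0.0126]
ee_rot: [0.304, -0.004, 0.952, -0.021]
ft_force: [-0.5, -0.0, 0.6]
gripper_width: 0.318
gripper_force: 0.3
```

>>> send_rows --targets '[[[-0.0035,0,0.0024],0],[[-0.0035,0,0.0024],0],[[-0.0035,0,0.0024],0],[[0,0,0],0],[[0,0,0],0],[[0,0,0],0],[[0,0,0],0],[[0,0,0],0],[[0,0,0],0],[[0,0,0],0]]'

```text
time_s: 21.55
position: [0.6778, 0.0227, 0.0126]
ee_rot: [0.304, -0.004, 0.953, -0.021]
ft_force: [-0.6, 0.5, -1.4]
gripper_width: 0.321
gripper_force: 0.4
```

```bash
cat >> h.py <<'E'
def cap():
    f=grab_frame("top");hsv=cv2.cvtColor(f,cv2.COLOR_RGB2HSV)
    m=((hsv[...,0]>8)&(hsv[...,0]<20)&(hsv[...,1]>150)&(hsv[...,2]>120)).astype(np.uint8)
    n,l,s,c=cv2.connectedComponentsWithStats(m)
    for i in range(1,n):
        if s[i,4]>60 and 240<c[i][0]<300: print("cap",c[i],s[i,2:],np.round(ray("top",c[i],.177),4))
E
python3 - <<'E'
from h import *
cap();st()
E
```

```text
cap [268.88392857 144.23214286] [ 13  12 112] [0.7017 0.0216 0.177 ]
t 21.6 p [0.6778 0.0227 0.0126] q [ 0.017 -0.051  2.061 -0.095  0.516 -1.495] F [-1.   0.3 -0.3] w 0.32
axes x,y,z: [[-0.815, -0.021, -0.579], [0.005, 0.999, -0.042], [0.579, -0.037, -0.815]]
```

>>> send_rows --targets '[[[-0.0035,0,0.0024],0],[[-0.0035,0,0.0024],0],[[0,0,0],0],[[0,0,0],0],[[0,0,0],0],[[0,0,0],0],[[0,0,0],0],[[0,0,0],0],[[0,0,0],0],[[0,0,0],0]]'

```text
time_s: 22.43
position: [0.6799, 0.0227, 0.0126]
ee_rot: [0.304, -0.004, 0.953, -0.021]
ft_force: [-4.3, -0.4, -0.5]
gripper_width: 0.318
gripper_force: 1.7
```

```bash
python3 - <<'E'
from h import *
cap();st()
a=grab_frame("scene")[170:260,290:410]
b=grab_frame("wrist")
cv2.imwrite("pics/home1.png",np.hstack([cv2.resize(a,(400,300),interpolation=3),cv2.resize(b,(400,300))])[...,::-1])
E
```

```text
cap [268.63963964 143.61261261] [ 13  12 111] [0.7031 0.0221 0.177 ]
t 22.48 p [0.6799 0.0227 0.0125] q [ 0.017 -0.046  2.057 -0.095  0.516 -1.495] F [-3.7  0.8 -0.5] w 0.32
axes x,y,z: [[-0.816, -0.021, -0.578], [0.005, 0.999, -0.042], [0.579, -0.037, -0.815]]
```

View pics/home1.png

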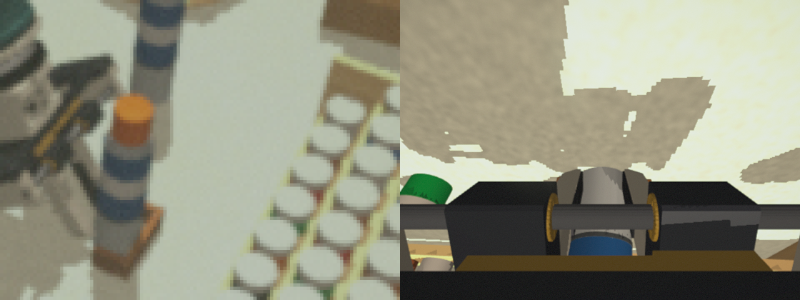

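The static push force has risen to 4 N at the predicted position, so the can is on the back wall. One more 1 mm nudge to confirm.

>>> send_rows --targets '[[[-0.003,0,0.0021],0],[[0,0,0],0],[[0,0,0],0],[[0,0,0],0],[[0,0,0],0],[[0,0,0],0],[[0,0,0],0],[[0,0,0],0],[[0,0,0],0],[[0,0,0],0]]'

```text
time_s: 23.42
position: [0.6805, 0.0227, 0.0123]
ee_rot: [0.303, -0.004, 0.953, -0.021]
ft_force: [-9.4, -0.1, 2.5]
gripper_width: 0.32
gripper_force: 4.2
```

It's stiff, so the can is home. Drawing straight back.

>>> send_rows --targets '[[[0.005,0,-0.0036],0],[[0.01,0,-0.0071],0],[[0.015,0,-0.0107],0],[[0.03,0,-0.0215],0],[[0.04,0,-0.0285],0],[[0.04,0,-0.0285],0],[[0.04,0,-0.0285],0],[[0.04,0,-0.0285],0],[[0.02,0,-0.0145],0],[[0,0,0],0]]'

```text
time_s: 24.25
position: [0.6061, 0.0231, 0.013]
ee_rot: [0.304, -0.004, 0.952, -0.021]
ft_force: [-0.1, -0.6, -0.2]
gripper_width: 0.32
gripper_force: 0.0
```

>>> send_rows --targets '[[[0.02,0,-0.06],0],[[0.02,0,-0.08],0],[[0.02,0,-0.08],0],[[0.0,0,-0.08],0],[[0.0,0,-0.08],0],[[0,0,-0.06],0],[[0,0,0],0],[[0,0,0],0],[[0,0,0],0],[[0,0,0],0]]'

```text
time_s: 25.08
position: [0.5313, 0.0267, 0.0925]
ee_rot: [0.303, -0.004, 0.953, -0.021]
ft_force: [-0.4, -0.2, -0.5]
gripper_width: 0.319
gripper_force: 0.0
```

```bash
python3 - <<'E'
from h import *
cap();st()
a=grab_frame("scene")[100:280,200:440];b=grab_frame("top")[110:290,170:410]
cv2.imwrite("pics/end.png",np.hstack([cv2.resize(a,(400,300),interpolation=3),cv2.resize(b,(400,300),interpolation=3)])[...,::-1])
E
```

```text
t 25.13 p [0.5312 0.0267 0.0925] q [ 0.035 -0.543  2.296 -0.082  0.776 -1.504] F [ 0.  -0.3  0. ] w 0.32
axes x,y,z: [[-0.816, -0.021, -0.577], [0.005, 0.999, -0.042], [0.577, -0.037, -0.816]]
```

View pics/end.png

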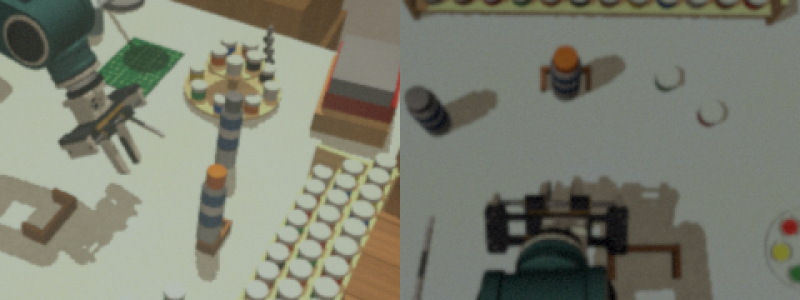

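The can stands upright in the small bay against its back wall, at (565,75) in the top half of the picture. The hand is well clear and everything else is where it was.

```bash
python3 -c "
from plant import *
print(close_job())"
```

```text
the job is handed in; nothing more can be done
None
```

The orange-capped can is home against the back wall of the small bay, upright, pushed only on its foot; the hand is drawn away, nothing else looks moved, and the job was handed in at about 25 s.

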